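Spin a rotor's run-in wheel and brake it on the mark

TASK

On the run-in stand, flick the wheel anticlockwise (seen from above) by pushing its black peg with a fingertip, and let it run free, untouched, until its red line has swept past the green arc at least once. On a later pass brake it by pressing a fingertip gently on the cork brake ring, so that it stops there and then with the red line inside the green arc, and lift the finger off. Touch the brake ring only for this (stopping it elsewhere and dragging it round is a miss), grip nothing, do not shift the stand and leave everything else on the bench alone.

Things in the scene. Friction and masses are not known exactly. Their poses are not given: they have to be found in the camera images.
- stand: Run-in stand: round grey base, 244 mm diameter, 24 mm high, 4 kg, loose on the bench, facing any way. Origin at the centre of its underside; the wheel turns about its z axis (up). A raised green arc (40 degrees long, 101 to 120 mm from the axis, top 52 mm above the bench) is fixed on it, centred on its -x direction.
- wheel (a joint): Wheel angle (rad, unlimited, counts on over turns), positive anticlockwise from above; 0 or whole turns: red line at the middle of the green arc. Inertia about 0.008 kg m2 (may be 40 percent off). It coasts: about 20 s and 3.5 turns from 3 rad/s, slowing by 0.06 rad/s2 plus 8 percent of its speed a second. A rotor, 46 mm diameter, stands fixed at its centre, its top 90 mm above the bench.
- brake_ring: Flat cork-brown ring on the wheel's rim, 190 mm outer, 120 mm inner diameter, turning with it; origin on the axis, 52 mm above the bench; its bare top face is 4 mm higher, 56 mm above the bench. It floats on light springs: it sinks up to 10 mm when pressed (0.5 N to start, then 0.6 N per mm), and a press of 4 to 8 mm stops the wheel almost at once.
- mark (a point): A point of the red radial line painted across the brake ring (8 mm wide, 60 to 95 mm from the axis): 80 mm from the axis, in the ring's top face; turns with the wheel.
- arc (a point): The point 80 mm from the axis, level with the brake ring's top face, towards the middle of the green arc: where the mark point should stop. Fixed to the stand.
- peg_top (a point): Centre of the top (86 mm above the bench) of the black upright rubber peg, 14 mm diameter, 48 mm from the axis, straight across the axis from the red line; it stands on the steel hub disc (top 42 mm above the bench), 30 mm higher than the brake ring, and turns with the wheel. It is springy: gives 1 mm per 2 N, up to 6 mm.
- peg: The same black peg; origin at its foot, on the hub disc, 42 mm above the bench.
- spare_rotor: Loose motor rotor standing upright beside the stand, 40 mm diameter, 44 mm tall; bystander. Origin at its foot.
- red_ring: Loose red plastic ring beside the stand, 48 mm diameter, 18 mm tall; bystander. Origin at its underside.
- drill_body: Loose grey drill shell standing upright, about 130 x 62 x 181 mm; bystander. Origin under its foot.
- oil_bottle: Small yellow oil bottle, 44 mm diameter, 110 mm tall; bystander. Origin at its underside.
- screwdriver: Screwdriver lying on the bench; bystander.
- wrench: Wrench lying on the bench; bystander.
- screw_cup: Blue open cup, 60 mm diameter, 50 mm tall; bystander. Origin at its underside.

How it is judged:
By the outcome, as a careful person would: the job done as asked, in the order asked, and still so for the second after the job is handed in, with the robot touching nothing.
It also fails if it takes over 58 s, if anything falls off the work surface, if the arm or the gripper's body presses on something with over 40 N, if the wrist force passes 120 N, or if a joint passes its speed limit or range.

ROBOT

A 6-joint arm with a two-finger parallel gripper is mounted at the origin on the work surface. World frame = base frame: x ahead of the robot, y to its left, z up, the work surface at z = 0. Lengths are in m, angles in rad, forces in N, time in s.
With the tool pointing down it reaches from about 0.275 to 0.875 m from the base axis. Payload 12.5 kg.
Tool frame: the origin (TCP) lies on the mounting face of the last link; the fingertips stand 173 mm ahead of it and the grasp point (between the pads) lies ahead of it (grasp_offset is the z of the grasp point in the tool frame, in m); z points along the fingers, y is the line along which they close (so a half turn about z gives the same grasp; the last joint's range is limited). The gripper opens to 85 mm and grips with 20 to 120 N. Pads are 22 mm wide; open, the fingers measure 114 mm over their backs; the gripper's body (76 mm by 85 mm) begins 54 mm behind the grasp point. The pads swing forward as they close: fully open they stand 13 mm farther back than shut.
Start: joints at [-1.319, 0.351, 1.652, -0, 1.139, -0.085], TCP at [0.182, -0.519, 0.405] pointing down, gripper open.
Joint ranges: [-2.75, 2.75], [-0.79, 2.1], [0.01, 2.65], [-1.57, 4.71], [0.07, 3.14], [-2.87, 2.87]. Speed limits (rad/s): [2.22, 2.22, 2.79, 3.14, 3.14, 3.14].

INTERFACE

Orientations are given as a unit quaternion [x, y, z, w].
In Python, from plant import * gives the robot as it stands. Calls block until the motion is done:
- goto(position, orientation): joint-space move of the TCP to a pose.
- move_straight(position, ori=None, speed=0.15): straight line of the TCP; ori=None keeps the orientation; speed is the mean speed in m/s.
- move_j(angles): joint-space move.
- let_go() and close(): open the fingers fully, or close them until they stop; the grip force is fixed at half the most.
- wait(seconds).
- ik(position, orientation): joint angles nearest the present ones, or None.
- state(): the state.
- get_image(name): name is "scene" or "top"; returns a dict with "pixels" (480x640x3 uint8, red, green, blue), "mtx" (3x3 intrinsics, pixels), "rvec" (rotation vector, rad) and "tvec" (3), from world to camera coordinates, as OpenCV has them. Camera axes: x right, y down, z forward; pixel columns grow to the right and rows downward; lengths in m; the calibration is good to about 2 mm. A picture is of the moment at which its call begins. There is no depth.
A pose or a line that the arm cannot do raises IKError and nothing moves.
- finish_job(): hands the job in; it is judged then, once.
Trained networks look in a picture, given as the dict that the camera call returned (one of the last four; its "shot" number tells which), for a name from the list of things; names that differ only in an ending like _2 or _b are one class to them, and where a whole thing is asked for, a point or a joint stands for the part that bears it (a point fixed in the world has none). Each returns a list of dicts, best first, with "confidence" (0 to 1); they miss things now and then, are a little off and sometimes report something else, mostly with a low value. They report only what shows in the picture. A call takes as long as a camera call.
- boxes_of(picture, name): "rect" ([centre column, centre row, width, height] in pixels, round what is visible of it).
- mark_of(picture, name): "position" ([row, column] in pixels: a listed point, or the origin of a listed thing).
The state is a dict: "t": time; "joint_pos": joint angles; "joint_velocities": joint speeds; "joint_efforts": joint torques, N m; "ee_pos": TCP position; "eef_rot": TCP orientation; "wrist_force": force on the tool from outside, world axes, zero at the start; "torque": the same for the moment, N m; "grip_width": finger opening in m; "grasp_force": force on a finger pad.
Only numpy, scipy, OpenCV 4.12 (cv2) and the standard library are available. Lean on these libraries where they do the work, as an engineer would, in place of code of your own. Each camera call takes 0.05 s, during which the arm holds its last target. There are 200 camera calls.

## Working session

There is one attempt and no reset: what is moved stays moved. The work goes in short steps, each a Python script; the robot and the scene stay as the last script left them, time stands still between calls to the robot, and variables do not carry over. Pictures are saved under pics/ and viewed, at most 10 in all, crops included, and the job is handed in when it is done.

```bash
mkdir -p pics; ls; cat > h.py <<'E'
from plant import *
import numpy as np, cv2
def ray(im,rc):
    K=np.array(im["mtx"]);R=cv2.Rodrigues(np.array(im["rvec"],float))[0];t=np.array(im["tvec"],float).ravel()
    d=R.T@np.linalg.inv(K)@np.array([rc[1],rc[0],1.]);return -R.T@t,d
def at_z(im,rc,z):
    o,d=ray(im,rc);return o+d*(z-o[2])/d[2]
def save(im,n): cv2.imwrite(f"pics/{n}.png",cv2.cvtColor(np.array(im["pixels"]),cv2.COLOR_RGB2BGR))
E
python3 - <<'E'
from h import *
s=state();print({k:np.round(v,3) if not isinstance(v,dict) else v for k,v in s.items()})
Z=dict(stand=0,brake_ring=.052,mark=.056,arc=.056,peg_top=.086,peg=.042,spare_rotor=0,red_ring=0,drill_body=0,oil_bottle=0,screw_cup=0,screwdriver=0.01,wrench=0)
for c in("top","scene"):
    im=get_image(c);save(im,c+"0");print(c,"cam",np.round(ray(im,(240,320))[0],3))
    for n,z in Z.items():
        for m in mark_of(im,n)[:2]: print(n,np.round(m["position"],1),round(m["confidence"],2),np.round(at_z(im,m["position"],z),4))
try: print(grasp_offset)
except Exception as e: print(e)
E
```

```text
pics
plant.py
{'t': np.float64(0.0), 'joint_pos': array([-1.319,  0.351,  1.652,  0.   ,  1.139, -0.085]), 'joint_velocities': array([ 0.   , -0.   , -0.   ,  0.   , -0.002, -0.003]), 'joint_efforts': array([-1.000e-03, -5.061e+01, -2.914e+01, -0.000e+00,  5.000e-03,
        0.000e+00]), 'ee_pos': array([ 0.182, -0.519,  0.404]), 'eef_rot': array([ 0.986,  0.168, -0.   , -0.001]), 'wrist_force': array([-0.215, -0.547,  0.558]), 'torque': array([-0.01 , -0.047, -0.023]), 'grasp_force': np.float64(0.0), 'grip_width': np.float64(0.086)}
top cam [ 0.33  -0.032  1.125]
stand [201.8 309. ] 0.87 [ 0.6099 -0.0008  0.    ]
brake_ring [161.4 325.6] 0.3 [ 0.6833 -0.0387  0.052 ]
mark [159.9 323.2] 0.66 [ 0.6854 -0.0338  0.056 ]
mark [207.9 139.4] 0.58 [0.5921 0.3492 0.056 ]
arc [164.1 324.9] 0.72 [ 0.6761 -0.0371  0.056 ]
arc [174.6 242.3] 0.23 [0.658  0.1358 0.056 ]
peg_top [214.2 299.3] 0.46 [0.5636 0.0167 0.086 ]
spare_rotor [251.5 368.2] 0.81 [ 0.4977 -0.125   0.    ]
spare_rotor [234.9 522.1] 0.63 [ 0.5256 -0.4542  0.    ]
red_ring [175.2 243.5] 0.7 [0.6737 0.142  0.    ]
red_ring [273.1 1
[... 468 characters left out ...]
.6739 -0.0387  0.056 ]
arc [301.1 284.1] 0.63 [ 0.6771 -0.04    0.056 ]
arc [352.6 366. ] 0.59 [0.7347 0.1592 0.056 ]
peg_top [270.  336.7] 0.71 [0.5694 0.0237 0.086 ]
peg_top [329.1 525.9] 0.36 [0.5803 0.3968 0.086 ]
peg [284.1 334.5] 0.59 [0.5613 0.016  0.042 ]
peg [213.1 235.3] 0.41 [ 0.3916 -0.3653  0.042 ]
spare_rotor [268.  289.5] 0.65 [ 0.5001 -0.1325  0.    ]
red_ring [354.8 366. ] 0.66 [0.6851 0.1424 0.    ]
drill_body [214.5 233.8] 0.65 [ 0.3364 -0.4148  0.    ]
oil_bottle [367.4 494. ] 0.77 [0.606  0.3636 0.    ]
screw_cup [212.9 232.6] 0.66 [ 0.3298 -0.4239  0.    ]
screwdriver [245.5 214.7] 0.61 [ 0.5133 -0.3448  0.01  ]
wrench [241.3 177.8] 0.61 [ 0.5289 -0.4543  0.    ]
0.1547
```

```bash
python3 -c "
import cv2
a=cv2.imread('pics/top0.png')[100:340,190:450];cv2.imwrite('pics/c0.png',cv2.resize(a,None,fx=2.5,fy=2.5))"
```

```text
(no output)
```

View pics/c0.png

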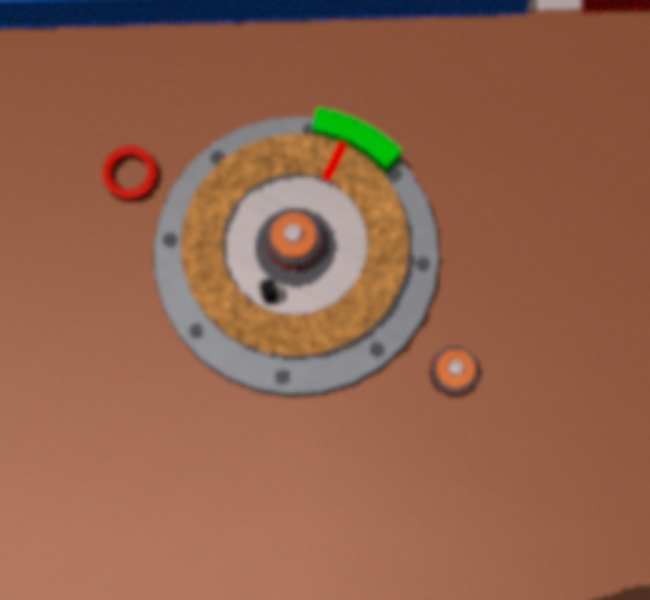

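View pics/scene0.png

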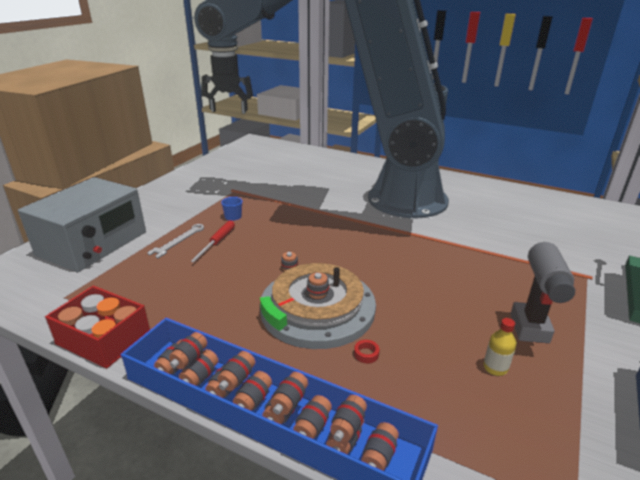

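The stand is near the middle of the mat. The green arc is at its far right: crop px (355,135), scene px (273,312). The red line points into the arc, and the peg is opposite at scene px (336,275). Next I'll refine the geometry by colour, unrolling the ring in polar coordinates.

```bash
cat >> h.py <<'E'
def samp(im,P):
    uv=cv2.projectPoints(np.asarray(P,float).reshape(-1,3),np.array(im["rvec"],float),np.array(im["tvec"],float),np.array(im["mtx"],float),None)[0].reshape(-1,1,2).astype(np.float32)
    return cv2.remap(np.array(im["pixels"]).astype(np.float32),uv[...,0],uv[...,1],cv2.INTER_LINEAR).reshape(-1,3)
ANG=np.deg2rad(np.arange(0,360,1.))
def polar(im,C,r0,r1,z,n=8):
    r=np.linspace(r0,r1,n);A,Rr=np.meshgrid(ANG,r,indexing='ij')
    P=np.stack([C[0]+Rr*np.cos(A),C[1]+Rr*np.sin(A),np.full_like(A,z)],-1)
    return samp(im,P).reshape(360,n,3)
def redness(im,C):   # per world-angle redness on the ring
    p=polar(im,C,.066,.090,.056);return np.mean((p[...,0]-p[...,1]>90)&(p[...,1]<75),1)
E
python3 - <<'E'
from h import *
for c in("top","scene"):
    im=get_image(c);px=np.array(im["pixels"]).astype(int)
    g=(px[...,1]>px[...,0]+60)&(px[...,1]>px[...,2]+60)
    # restrict to stand area and fit centre: cork+red mask outer edge at z=.056
    cr=at_z(im,(205,305),0)
    # fit centre by maximising contrast of green arc (101-120mm, z .052) and cork edges
    best=None
    def cork(p): return ((p[...,0]-p[...,2])>50)
    C0=np.array([.611,-.002])
    res=[]
    for dx in np.arange(-.012,.0121,.002):
        for dy in np.arange(-.012,.0121,.002):
            C=C0+[dx,dy]
            a=cork(polar(im,C,.087,.094,.056,4)).mean()+cork(polar(im,C,.061,.066,.056,3)).mean()-cork(polar(im,C,.097,.101,.056,3)).mean()-cork(polar(im,C,.053,.058,.056,3)).mean()
            gp=polar(im,C,.102,.119,.052,5);gi=(gp[...,1]-gp[...,0]>50).mean()*9
            res.append((a+gi,C))
    res.sort(key=lambda r:-r[0]);C=np.mean([r[1] for r in res[:4]],0)
    print(c,"centre",C,res[0][0],res[0][1])
    gp=polar(im,C,.103,.118,.052,5);gi=(gp[...,1]-gp[...,0]>50).mean(1)>.5
    z=np.angle(np.sum(np.exp(1j*ANG)[gi]));print("arc ang",np.rad2deg(z),gi.sum())
    r=redness(im,C);i=np.where(r>.3)[0];print("red",[(int(k),round(float(r[k]),2)) for k in i])
E
```

```text
top centre [0.606 0.001] 2.9924537037037036 [0.607 0.   ]
arc ang -30.50000000000001 42
red [(331, 0.75), (332, 1.0), (333, 1.0), (334, 1.0), (335, 1.0), (336, 1.0)]
scene centre [ 0.608 -0.001] 2.478194444444445 [0.609 0.   ]
arc ang -28.500000000000004 46
red [(331, 0.5), (332, 1.0), (333, 1.0), (334, 0.5)]
```

```bash
cat >> h.py <<'E'
from scipy.spatial.transform import Rotation as Ro
C=np.array([.608,0.]);ARC=np.deg2rad(-29.5);TIP=.173
PH=np.deg2rad(153+18)            # chord foot direction
N=np.array([np.cos(PH),np.sin(PH)]);T=np.array([-N[1],N[0]])
def ori(t):
    y=np.array([*t,0.]);z=np.array([0,0,-1.]);return Ro.from_matrix(np.stack([np.cross(y,z),y,z],1)).as_quat()
Q=min((ori(T),ori(-T)),key=lambda q:1e9 if ik([*(C+.048*N),.3],q) is None else np.abs(np.array(ik([*(C+.048*N),.3],q))-state()["joint_pos"]).max())
def tip(s,rad,z): return [*(C+rad*N+s*T),z+TIP]
E
python3 - <<'E'
from h import *
close()
print(ik(tip(-.05,.047,.15),Q))
goto(tip(-.05,.047,.15),Q)
move_straight(tip(-.05,.047,.10))
s=state();print(s["t"],s["wrist_force"],s["grip_width"],s["ee_pos"])
for c in("top","scene"):
    im=get_image(c);save(im,c+"1");r=redness(im,C);print(c,[(int(k),round(float(r[k]),2)) for k in np.where(r>.3)[0]])
a=cv2.imread('pics/scene1.png')[200:360,220:420];b=cv2.imread('pics/top1.png')[120:280,210:410]
cv2.imwrite('pics/c1.png',np.hstack([cv2.resize(x,None,fx=2,fy=2) for x in(a,b)]))
E
```

```text
[ 1.79631660e-02  4.85508315e-01  1.66883377e+00 -4.44089210e-16
  9.87250569e-01 -1.39575353e+00]
5.2333 [0.06807777 0.64575453 0.42754088] -8.766581153938488e-05 [0.56964063 0.05648015 0.27335279]
top [(331, 0.5), (332, 1.0), (333, 1.0), (334, 1.0), (335, 1.0), (336, 0.38)]
scene [(330, 0.38), (331, 1.0), (332, 1.0), (333, 0.62)]
```

View pics/c1.png

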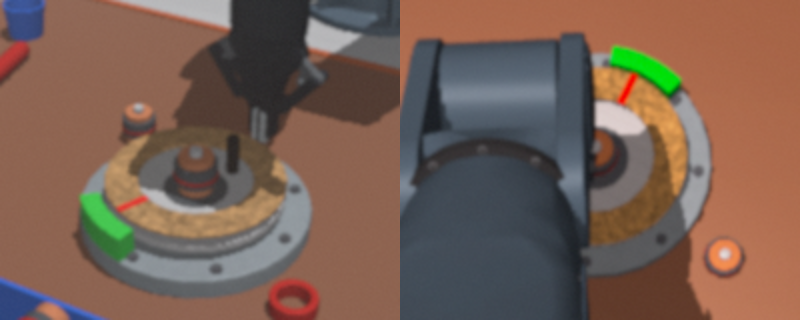

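Scene view: closed fingertips at px (349,268), behind the peg top at (336,270). Red line and arc show clearly in both views. Next come the flick, the tracking fit and the timed brake, all in one script.

```bash
cat > run.py <<'E'
from h import *
from scipy.optimize import least_squares
im=get_image("scene")
print("tip px",cv2.projectPoints(np.array([tip(-.05,.047,.10)])-np.array([0,0,TIP]),np.array(im["rvec"]),np.array(im["tvec"]),np.array(im["mtx"]),None)[0].ravel())
move_straight(tip(-.045,.047,.068))
print("pre",state()["wrist_force"],state()["t"])
move_straight(tip(.035,.047,.068),speed=.085)
t0=state()["t"];print("flick end",t0,state()["wrist_force"])
move_straight(tip(.035,.047,.108),speed=.2)
D=[]
def shot(c):
    t=state()["t"];im=get_image(c);r=redness(im,C)
    r=np.where(r>.3,r,0)
    if r.sum()<2.5 or r.sum()>12: return
    z=np.sum(r*np.exp(1j*ANG))/r.sum()
    if abs(z)>.995: D.append((t-t0,np.angle(z)))
def model(p,t):
    w0,th,k=p;a=.08*k
    return th+(w0+.75)/a*(1-np.exp(-a*t))-.75*t
def speed(p,t): return (p[0]+.75)*np.exp(-.08*p[2]*t)-.75
def fit():
    d=np.array(D);res=lambda p:np.r_[np.angle(np.exp(1j*(model(p,d[:,0])-d[:,1])))/.03,(p[2]-1)/.1]
    best=min((least_squares(res,[w,th,1.],loss='soft_l1') for w in np.arange(.5,5,.5) for th in(-.5,1,2.5,4)),key=lambda r:r.cost)
    p=best.x;p[1]=(p[1]+.8)%(2*np.pi)-.8;return p,best.cost/len(d)
for k in range(3): shot("scene")
move_straight(tip(0,.079,.108),speed=.2)
for k in range(3): shot("scene");shot("top")
a=state()["t"];move_straight(tip(0,.079,.092),speed=.15);dur=state()["t"]-a
move_straight(tip(0,.079,.066),speed=.1)
print("press dur",dur)
def cross(p,n):
    ts=np.arange(0,60,.005);ts=ts[speed(p,ts)>0];th=model(p,ts);i=np.searchsorted(th,ARC+2*np.pi*n)
    return (ts[i],speed(p,ts[i])) if i<len(ts) else None
lead=.6*dur+.02
for k in range(12): shot("scene");shot("top");wait(.05)
n=None;last=0
while True:
    shot("scene");shot("top")
    now=state()["t"]-t0
    if now-last>.8:
        last=now;p,c=fit()
        if n is None:
            cs=[(m,cross(p,m)) for m in(2,3,4)];print(p,c,len(D),cs)
            ok=[m for m,x in cs if x and x[1]>.7 and x[0]+t0<45 and x[0]-now>1.5]
            if not ok: print("no pass");break
            n=ok[0] if cross(p,ok[0])[1]<1.9 else ok[-1]
    tc=cross(p,n)[0]-lead
    if tc-now<.5: break
    wait(min(.1,tc-now-.4))
if n:
    p,c=fit();tc,w=cross(p,n);now=state()["t"]-t0;print("final",n,p,c,len(D),tc,w,now)
    wait(max(0,tc-lead-now))
    move_straight(tip(0,.079,.050),speed=.15)
    f=state()["wrist_force"];print("press",state()["t"]-t0,f)
    wait(.3);print(state()["wrist_force"],state()["ee_pos"])
    D.clear();shot("scene");wait(.2);shot("scene");shot("top");print("angles rel arc",[round(np.rad2deg(x[1]-ARC),1) for x in D])
    if len(D)<2 or abs(D[0][1]-D[1][1])<.02:
        move_straight(tip(0,.079,.12),speed=.15)
        wait(.5);D.clear();shot("scene");shot("top");print("after lift",[round(np.rad2deg(x[1]-ARC),1) for x in D])
save(get_image("scene"),"scene2");print(state()["t"],state()["wrist_force"])
E
python3 run.py; python3 -c "
import cv2
cv2.imwrite('pics/c2.png',cv2.resize(cv2.imread('pics/scene2.png')[200:360,220:420],None,fx=3,fy=3))"
```

```text
tip px [351.56084762 268.58263343]
pre [0.69882287 0.19675148 1.03433918] 5.75
flick end 6.8417 [-0.92203315  0.32102746  0.47210442]
press dur 0.2583000000000002
[5.0533358  3.25938502 0.97552094] 0.11648256030486115 9 [(2, (np.float64(1.895), np.float64(4.25553307466867))), (3, (np.float64(3.48), np.float64(3.6731311952537204))), (4, (np.float64(5.3500000000000005), np.float64(3.0725201417686288)))]
final 4 [5.0533358  3.25938502 0.97552094] 0.11648256030486115 9 5.3500000000000005 3.0725201417686288 4.749999999999999
press 5.4333 [-3.24813067  0.74359266  4.45534013]
[-4.21117152  0.4055762   4.64023493] [0.5298591  0.01244892 0.22329781]
angles rel arc [np.float64(-4.3)]
after lift [np.float64(-4.7)]
14.1917 [-0.47951693 -0.4183064   0.19341507]
```

View pics/c2.png

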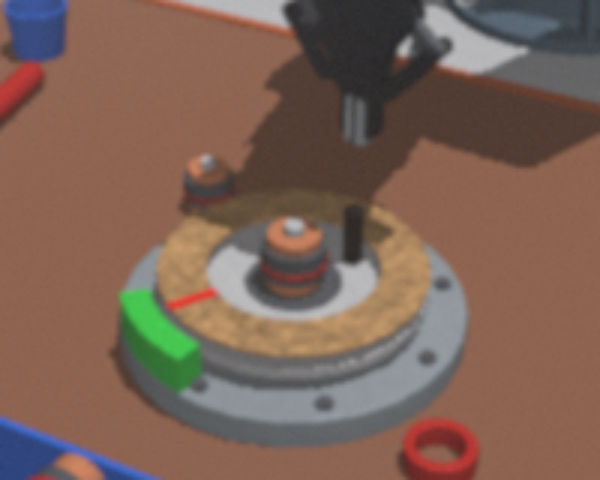

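Scene view: the finger is lifted clear, and the stopped red line (crop px 190,300) points into the green arc (px 160,340), about 4.5° off its middle. I'll check that the stand did not shift, then hand in.

```bash
python3 - <<'E'
from h import *
im=get_image("scene");a=np.array(im["pixels"]).astype(int);b=cv2.cvtColor(cv2.imread('pics/scene0.png'),cv2.COLOR_BGR2RGB).astype(int)
for x in(b,a):
    g=(x[...,1]>x[...,0]+60)&(x[...,1]>x[...,2]+60);g[:, :240]=0;g[:,320:]=0
    print(np.argwhere(g).mean(0),g.sum())
r=redness(im,C);k=np.where(r>.3)[0];print(k.mean()-360-np.rad2deg(ARC),state()["t"])
print(finish_job())
E
```

```text
[310.98618785 273.25690608] 362
[311.84050633 273.41265823] 395
-4.4999999999999964 14.2417
the job is handed in; nothing more can be done
None
```

The wheel was flicked anticlockwise, ran free past the green arc, and was braked with its red line inside the arc, about 4.5° from the middle; the finger is lifted clear, the green arc's centre moved by less than 1 pixel in the images, and the job was handed in at about 14 s (the fit gave 4 turns from only 9 sightings, so the exact count is uncertain).

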